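# Draw the strainer sleeve off a water filter's centre tube

## Task

The water filter's head is screwed down upside down with its centre tube pointing up, and the strainer sleeve on the tube has to come off for rinsing. Turn the sleeve anticlockwise by its grip collar until it comes gently up against its bayonet stop, draw it straight up off the open end of the tube without forcing it against the tube or its lugs, then stand it upright in the metal tray. Do not drop it.

Things in the scene. Friction and masses are not known exactly. Their poses are not given: they have to be found in the camera images.
- sleeve_grip (a point): Strainer sleeve, round, hollow, open at both ends, 90 mm tall, 0.15 kg, on the upright centre tube. Top 24 mm: grey ribbed grip collar 44 mm across, bore 24 mm (1 mm play round the tube); then a slotted steel cage 40 mm across; at the foot a grey ring 45 mm across. The point: on the axis, mid grip collar, 78 mm above the sleeve's underside, 12 mm below its top; z up
- sleeve: The same sleeve, origin on its axis at its underside. Its foot is caught under two hidden lugs of the tube: it rises 1.5 mm at most until turned anticlockwise (from above) to a firm stop, 20 to 65 degrees away, unknown and not visible or measurable: feel for it. At the stop, or up to 4 degrees short of it, it can be drawn up
- tube: Fixed upright steel centre tube, 22 mm across, 104 mm long, top end open. Origin on its axis at its foot, 60 mm above the worktop, where the sleeve's foot rests. Its small hidden lugs bend if pushed with over 30 N; their direction varies, not that of its axes. An O-ring near its top drags on the sleeve: 0.1 to 0.2 Nm to turn it, 7 to 15 N to draw it up the first 20 mm; then it slides loosely
- tube_tip (a point): Centre of the tube's open upper end, 164 mm above the worktop, 14 mm above the sleeve's top at the start. The sleeve is clear of the tube once its underside is above this point (lifted by 104 mm)
- head: Black round filter head under the tube, 80 mm across, its top 60 mm above the worktop, fixed upside down on a steel bracket and a 150 x 190 mm board; pipe ports on its +y and -y sides reach 98 mm out and 59 mm up. Origin on the worktop under the tube's axis. Cannot move
- tray_floor (a point): Middle of the inner floor of the empty open metal tray, 4 mm above the worktop. Tray 150 mm (its x) by 200 mm (its y) outside, walls 4 mm thick, 35 mm high; z up; fixed. The filter may stand left of the tray or right of it
There are look-alikes about, which are no part of the job. Leave any green or yellow look-alike of the sleeve alone.

How it is judged:
By the outcome, as a careful person would: the job done as asked, in the order asked, and still so for the second after the job is handed in, with the robot touching nothing.
It also fails if it takes over 72 s, if anything falls off the work surface, if the arm or the gripper's body presses on something with over 40 N, if the wrist force passes 120 N, or if a joint passes its speed limit or range.

## Robot

A 6-joint arm with a two-finger parallel gripper is mounted at the origin on a cart in front of the work surface, level with it; the furniture and walls round the work are solid. World frame = base frame: x ahead of the robot, y to its left, z up, the work surface at z = 0. Lengths are in m, angles in rad, forces in N, time in s.
With the tool pointing down it reaches from about 0.4 to 0.925 m from the base axis. Payload 3.4 kg.
Tool frame: the origin (TCP) lies on the centre line of the jaws, within the pads' length; the fingertips stand 25 mm ahead of it and the grasp point (between the pads) lies 6 mm ahead of it; z points along the fingers, y is the line along which they close (so a half turn about z gives the same grasp; the last joint's range is limited). The gripper opens to 85 mm and grips with 20 to 120 N. Pads are 22 mm wide; open, the fingers measure 114 mm over their backs; the gripper's body (76 mm by 85 mm) begins 54 mm behind the grasp point. The pads swing forward as they close: fully open they stand 13 mm farther back than shut.
Start: joints at [-1.417, 0.307, 1.506, -0, 1.328, -0.073], TCP at [0.13, -0.56, 0.256] pointing down, gripper open.
Joint ranges: [-3.12, 3.12], [-1.05, 2.28], [0.14, 2.33], [-1.42, 4.57], [0.1, 2.73], [-2.68, 2.68]. Speed limits (rad/s): [2.57, 2.57, 3.14, 3.14, 3.14, 3.14].

## Interface

Orientations are given as [roll, pitch, yaw] about the fixed x, y, z axes, in that order (R = Rz(yaw) Ry(pitch) Rx(roll)).
In Python, from workcell import ctrl gives the robot as it stands.
- The arm moves only by the shell command python3 -m pendant 'ROWS' [FORCE]. ROWS is JSON, a list of rows, each an object of numbers: "wx", "wy", "wz": the turn, a rotation vector about the tool's x, y, z in degrees; "x", "y", "z": the shift along the tool's x, y, z in cm; "fingers": the gripper command: -1 is fully open, 1 is shut, values between are in proportion. A call has 1 to 8 rows; each row is the pose to reach, as a shift and turn from the pose commanded when the call began, along the tool's axes at that moment; what a row does not reach only later rows make up. A row lasts 1/12 s, in which the tool goes at most 41.7 mm and 7.16 degrees, less where a joint would pass 70% of its speed; a pose out of reach is approached as far as the arm can. A call with a gripper value outside its range is refused whole. The fingers move at their own pace and stop on an object; FORCE is the grip in N (left out, the last holds). Time passes only in rows, so rows that repeat a pose let the fingers close. It gives the time, the measured TCP pose, the force, the opening and the grip force at its end, in the units of the state.
- ctrl.observe(): the state, without advancing time (a new reading comes with each control period).
- ctrl.grab_frame(name): name is "scene" or "top" or "wrist"; returns a dict with "frame" (384x512x3 uint8, blue, green, red), "intrinsics" (3x3 intrinsics, pixels), "R" (3x3) and "t" (3): a world point X has camera coordinates R X + t. Camera axes: x right, y down, z forward; pixel columns grow to the right and rows downward; lengths in m; the calibration is good to about 2 mm. A picture is of the moment at which its call begins. There is no depth.
- ctrl.finish_job(): hands the job in; it is judged then, once.
The state is a dict: "clock": time; "q": joint angles; "joint_velocities": joint speeds; "joint_torque": joint torques, N m; "tcp_pos": TCP position; "ee_rot": TCP orientation; "wrist_force": force on the tool from outside, world axes, zero at the start; "moment": the same for the moment, N m; "gripper_width": finger opening in m; "grasp_force": force on a finger pad.
Only numpy, scipy, OpenCV 4.12 (cv2) and the standard library are available. Lean on these libraries where they do the work, as an engineer would, in place of code of your own. Each camera call takes 0.05 s, during which the arm holds its last target. There are 200 camera calls.

## Working session

There is one attempt and no reset: what is moved stays moved. The work goes in short steps, Python scripts to look and compute and a shell command to move; the robot and the scene stay as the last step left them, time stands still between calls to the robot, and variables do not carry over. Pictures are saved under pics/ and viewed, at most 10 in all, crops included, and the job is handed in when it is done.

```bash
mkdir -p pics; ls; python3 - <<'E'
from workcell import ctrl
import cv2,numpy as np
s=ctrl.observe();print(s)
a=ctrl.grab_frame("scene");b=ctrl.grab_frame("top")
import pickle;pickle.dump((a,b),open("f0.pkl","wb"))
cv2.imwrite("pics/scene0.png",a["frame"]);cv2.imwrite("pics/top0.png",b["frame"])
for c in(a,b):print(c["intrinsics"],c["R"],c["t"],-c["R"].T@c["t"])
E
```

```text
pics
{'clock': 0.0, 'q': array([-1.41651655e+00,  3.07540880e-01,  1.50771056e+00,  1.33385599e-05,
        1.32842595e+00, -7.34919454e-02]), 'joint_velocities': array([ 0.00145836,  0.00054541,  0.00064138,  0.00129276, -0.00152662,
       -0.00087303]), 'joint_torque': array([-1.52854613e-03, -4.57559144e+01, -2.51915342e+01, -3.96059331e-04,
        1.31379644e-02, -1.02751437e-05]), 'tcp_pos': array([ 0.12971971, -0.55948025,  0.25538539]), 'ee_rot': array([-3.13951450e+00, -1.65980299e-04,  2.27768332e-01]), 'wrist_force': array([-0.2661416 , -0.18267425, -0.22570418]), 'moment': array([0.04193074, 0.03384888, 0.03361705]), 'grasp_force': 0.0, 'gripper_width': 0.08525244518266202}
[[426.21527587   0.         255.17030031]
 [  0.         426.21527587 192.04561541]
 [  0.           0.           1.        ]] [[-0.66342174 -0.74815262  0.01180054]
 [-0.57634317  0.50088558 -0.64571061]
 [ 0.47717936 -0.43517961 -0.76349104]] [0.39386455 0.33563109 0.9145095 ] [0.01835193 0.52453391 0.91029254]
[[430.2225276    0.         252.51890038]
 [  0.         430.2225276  194.20301917]
 [  0.           0.           1.        ]] [[-0.44226052 -0.89686609 -0.00607034]
 [-0.82255294  0.4082947  -0.39585616]
 [ 0.35750846 -0.17007837 -0.91829246]] [0.30272995 0.43295359 1.20832123] [0.05802769 0.30024488 1.2828173 ]
```

View pics/scene0.png

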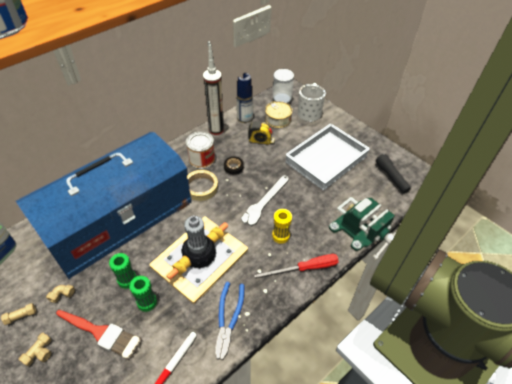

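View pics/top0.png

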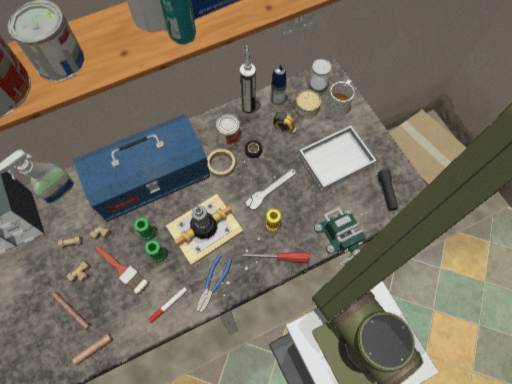

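```bash
python3 - <<'E'
import cv2,pickle,numpy as np
a,b=pickle.load(open("f0.pkl","rb"))
def c(f,x,y,w,h,k):return cv2.resize(f["frame"][y:y+h,x:x+w],None,fx=k,fy=k,interpolation=cv2.INTER_CUBIC)
A=c(a,145,205,110,100,3.6);B=c(b,160,185,110,100,3.6)
C=c(a,275,115,110,75,3.6);D=c(b,290,120,110,75,3.6)
im=np.vstack([np.hstack([A,B]),np.hstack([C,D])]);print(im.shape);im=im[:600]
cv2.imwrite("pics/crop0.png",im)
E
```

```text
(630, 792, 3)
```

View pics/crop0.png

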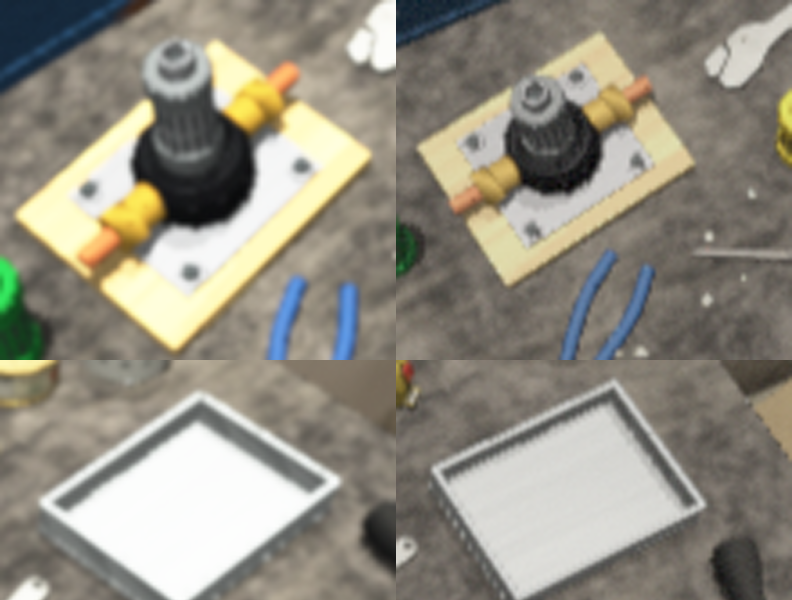

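```bash
cat > h.py <<'E'
import numpy as np,cv2
def ray(f,p,z):
    c=-f["R"].T@f["t"];d=f["R"].T@np.linalg.inv(f["intrinsics"])@np.array([*p,1.]);return c+d*(z-c[2])/d[2]
def tri(fs,ps):
    A=[];B=[]
    for f,p in zip(fs,ps):
        c=-f["R"].T@f["t"];d=f["R"].T@np.linalg.inv(f["intrinsics"])@np.array([*p,1.]);d/=np.linalg.norm(d)
        M=np.eye(3)-np.outer(d,d);A.append(M);B.append(M@c)
    return np.linalg.lstsq(np.vstack(A),np.hstack(B),rcond=None)[0]
E
python3 - <<'E'
import pickle;from h import *
fs=pickle.load(open("f0.pkl","rb"))
for n,z,p,q in [("tip",.164,(193.3,218.1),(199.2,210)),("c1",.035,(330.6,124.2),(350.6,125.6)),("c2",.035,(369.4,148.6),(375.8,160.3)),("c3",.035,(286.4,154.7),(300.3,150))]:
    print(n,tri(fs,[p,q]),ray(fs[0],p,z),ray(fs[1],q,z))
E
```

```text
tip [0.51937272 0.24794795 0.15976274] [0.51755032 0.25004993 0.164     ] [0.51670171 0.24750751 0.164     ]
c1 [ 0.62697804 -0.3462231   0.02404693] [ 0.61840602 -0.33573939  0.035     ] [ 0.62303846 -0.34023253  0.035     ]
c2 [ 0.47494998 -0.34912338  0.02654574] [ 0.46969816 -0.34097833  0.035     ] [ 0.47301051 -0.34448827  0.035     ]
c3 [ 0.62195995 -0.14753556  0.02131577] [ 0.61225694 -0.13732882  0.035     ] [ 0.61623614 -0.1425044   0.035     ]
```

The filter is at about (0.517, 0.249) and the tray centre at about (0.543, −0.241). Their sizes match the given ones. I'm moving off now and squaring the tool to world axes.

```bash
python3 -m pendant '[{"x":6.5,"y":-3.9,"wz":6},{"x":13,"y":-7.7,"wz":13.05},{"x":19.5,"y":-11.6,"wz":13.05},{"x":26.2,"y":-15.5,"wz":13.05},{"x":26.2,"y":-15.5,"wz":13.05},{"x":26.2,"y":-15.5,"wz":13.05},{"x":26.2,"y":-15.5,"wz":13.05},{"x":26.2,"y":-15.5,"wz":13.05}]'
```

```text
$[0]: bad value
```

```bash
python3 -m pendant '[{"wx":0,"wy":0,"wz":6,"x":3.5,"y":-2.1,"z":0,"fingers":-1},{"wx":0,"wy":0,"wz":13.05,"x":7,"y":-4.2,"z":0,"fingers":-1}]'; python3 -m pendant --help | head -30
```

```text
clock: 0.27
tcp_pos: [0.1873, -0.5046, 0.2555]
ee_rot: [-3.141, 0.0, -0.006]
wrist_force: [0.8, -0.4, 0.1]
gripper_width: 0.0855
grasp_force: 0.0invalid input: not JSON, or not a number
```

```bash
python3 -m pendant '[{"wx":0,"wy":0,"wz":0,"x":2.7,"y":-3,"z":0,"fingers":-1},{"wx":0,"wy":0,"wz":0,"x":5.4,"y":-6,"z":0,"fingers":-1},{"wx":0,"wy":0,"wz":0,"x":8.1,"y":-9,"z":0,"fingers":-1},{"wx":0,"wy":0,"wz":0,"x":10.8,"y":-12,"z":0,"fingers":-1},{"wx":0,"wy":0,"wz":0,"x":13.5,"y":-15,"z":0,"fingers":-1},{"wx":0,"wy":0,"wz":0,"x":16.2,"y":-18,"z":0,"fingers":-1},{"wx":0,"wy":0,"wz":0,"x":18.9,"y":-21,"z":0,"fingers":-1},{"wx":0,"wy":0,"wz":0,"x":21.6,"y":-24,"z":0,"fingers":-1}]'
```

```text
clock: 0.93
tcp_pos: [0.4037, -0.2616, 0.2561]
ee_rot: [-3.141, 0.0, 0.003]
wrist_force: [0.0, -1.1, 0.2]
gripper_width: 0.0854
grasp_force: 0.0
```

```bash
python3 -m pendant '[{"wx":0,"wy":0,"wz":0,"x":1,"y":-4,"z":0,"fingers":-1},{"wx":0,"wy":0,"wz":0,"x":2,"y":-8,"z":0,"fingers":-1},{"wx":0,"wy":0,"wz":0,"x":3,"y":-12,"z":0,"fingers":-1},{"wx":0,"wy":0,"wz":0,"x":4,"y":-16,"z":0,"fingers":-1},{"wx":0,"wy":0,"wz":0,"x":5,"y":-20,"z":0,"fingers":-1},{"wx":0,"wy":0,"wz":0,"x":6,"y":-24,"z":0,"fingers":-1},{"wx":0,"wy":0,"wz":0,"x":7,"y":-28,"z":0,"fingers":-1},{"wx":0,"wy":0,"wz":0,"x":8,"y":-32,"z":0,"fingers":-1}]' && python3 -m pendant '[{"wx":0,"wy":0,"wz":0,"x":1,"y":-4,"z":0,"fingers":-1},{"wx":0,"wy":0,"wz":0,"x":2,"y":-8,"z":0,"fingers":-1},{"wx":0,"wy":0,"wz":0,"x":2.5,"y":-12,"z":0,"fingers":-1},{"wx":0,"wy":0,"wz":0,"x":2.5,"y":-12,"z":0,"fingers":-1},{"wx":0,"wy":0,"wz":0,"x":2.5,"y":-12,"z":0,"fingers":-1}]'; python3 - <<'E'
from workcell import ctrl
import cv2,pickle
f=ctrl.grab_frame("wrist");f["s"]=ctrl.observe();pickle.dump(f,open("w1.pkl","wb"));cv2.imwrite("pics/w1.png",f["frame"])
print(f["intrinsics"],-f["R"].T@f["t"],f["R"],f["s"]["tcp_pos"],f["s"]["wrist_force"],f["s"]["moment"])
E
```

```text
clock: 1.6
tcp_pos: [0.4818, 0.0588, 0.2561]
ee_rot: [3.141, 0.0, 0.003]
wrist_force: [0.4, -0.8, -0.4]
gripper_width: 0.0853
grasp_force: 0.0
clock: 2.02
tcp_pos: [0.5064, 0.1789, 0.2556]
ee_rot: [3.141, 0.001, 0.008]
wrist_force: [0.5, -0.5, 0.4]
gripper_width: 0.0854
grasp_force: 0.0
[[334.56887659   0.         253.92355556]
 [  0.         334.56887659 188.20409238]
 [  0.           0.           1.        ]] [0.58312329 0.17860214 0.37274713] [[ 9.07630598e-03 -9.99958366e-01 -9.42019259e-04]
 [-9.53176772e-01 -8.93645121e-03  3.02281627e-01]
 [-3.02277460e-01 -1.84568966e-03 -9.53218197e-01]] [0.5060375  0.17731187 0.25561737] [-0.17399559 -0.14059129 -0.60626374] [ 0.00105824 -0.01597782  0.01981074]
```

View pics/w1.png

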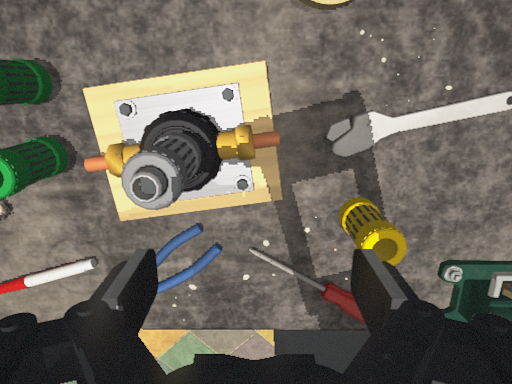

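The wrist view shows the tube's open end at about (146,186) and the collar round it. I'll fit that edge more accurately and combine it with the other two cameras.

```bash
python3 - <<'E'
import pickle,cv2;from h import *
f=pickle.load(open("w1.pkl","rb"));fs=pickle.load(open("f0.pkl","rb"))
print(ray(f,(145.5,186),.164),tri([f,*fs],[(145.5,186),(193.3,218.1),(199.2,210)]))
cv2.imwrite("pics/w1c.png",cv2.resize(f["frame"][140:220,110:200],None,fx=6,fy=6,interpolation=cv2.INTER_CUBIC))
E
```

```text
[0.51777355 0.24905187 0.164     ] [0.51757726 0.2488299  0.16321974]
```

View pics/w1c.png

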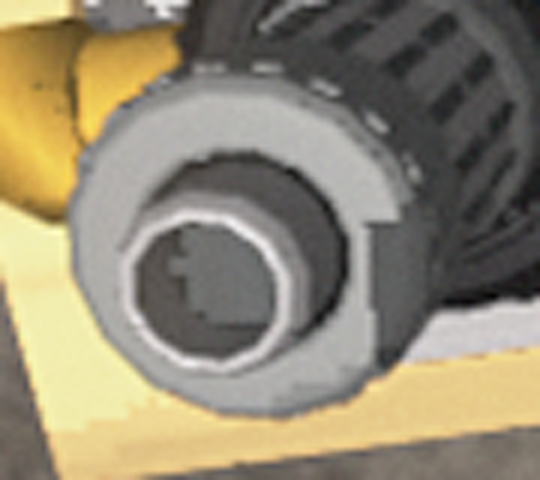

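```bash
python3 -m pendant '[{"wx":0,"wy":0,"wz":0,"x":0.58,"y":-3.6,"z":0,"fingers":-1},{"wx":0,"wy":0,"wz":0,"x":1.16,"y":-7.16,"z":0,"fingers":-1},{"wx":0,"wy":0,"wz":0,"x":1.16,"y":-7.16,"z":0,"fingers":-1},{"wx":0,"wy":0,"wz":0,"x":1.16,"y":-7.16,"z":2,"fingers":-1},{"wx":0,"wy":0,"wz":0,"x":1.16,"y":-7.16,"z":4,"fingers":-1},{"wx":0,"wy":0,"wz":0,"x":1.16,"y":-7.16,"z":4,"fingers":-1},{"wx":0,"wy":0,"wz":0,"x":1.16,"y":-7.16,"z":4,"fingers":-1}]'; python3 - <<'E'
from workcell import ctrl
import cv2,pickle
f=ctrl.grab_frame("wrist");f["s"]=ctrl.observe();pickle.dump(f,open("w2.pkl","wb"));cv2.imwrite("pics/w2.png",f["frame"])
print(f["s"]["tcp_pos"],f["s"]["ee_rot"],f["s"]["wrist_force"],f["s"]["moment"])
E
```

```text
clock: 2.65
tcp_pos: [0.5171, 0.2463, 0.2153]
ee_rot: [3.14, 0.003, 0.001]
wrist_force: [-0.5, -0.4, -0.3]
gripper_width: 0.0856
grasp_force: 0.0
[0.51799864 0.24688353 0.21647207] [3.14088758e+00 9.14557288e-04 1.35711428e-03] [-0.6340255   0.21936114 -0.20817512] [0.01071057 0.05081427 0.04827375]
```

View pics/w2.png

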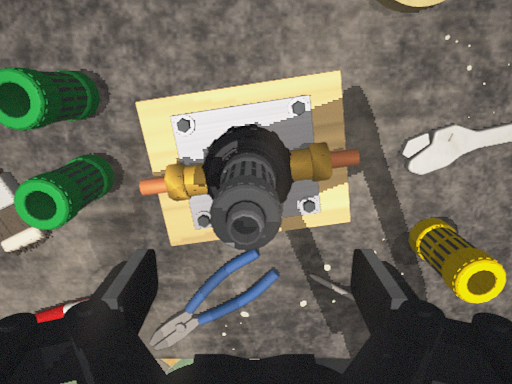

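```bash
python3 - <<'E'
import pickle,cv2;from h import *
f=pickle.load(open("w2.pkl","rb"))
g=cv2.cvtColor(f["frame"],cv2.COLOR_BGR2GRAY)
print(-f["R"].T@f["t"],[ray(f,(246,224),.164)],ray(f,(246,219),.150))
# collar: largest bright grey circle
G=cv2.resize(g[180:260,195:300],None,fx=6,fy=6,interpolation=cv2.INTER_CUBIC)
for r0,r1 in((50,75),(80,100),(95,125),(180,230)):
    c=cv2.HoughCircles(cv2.GaussianBlur(G,(5,5),0),cv2.HOUGH_GRADIENT_ALT,1.5,20,param1=120,param2=.6,minRadius=r0,maxRadius=r1)
    if c is not None:
        for u,v,r in c.reshape(-1,c.shape[-1])[:4,:3]: print(r0,195+u/6,180+v/6,r/6,ray(f,(195+u/6,180+v/6),.164),ray(f,(195+u/6,180+v/6),.150))
cv2.imwrite("pics/w2c.png",G)
E
```

```text
[0.5940729  0.24566291 0.33228332] [array([0.51971839, 0.24971101, 0.164     ])] [0.51673575 0.25003333 0.15      ]
95 245.5 220.0 18.336752 [0.52208574 0.24997262 0.164     ] [0.51609691 0.25033116 0.15      ]
```

View pics/w2c.png

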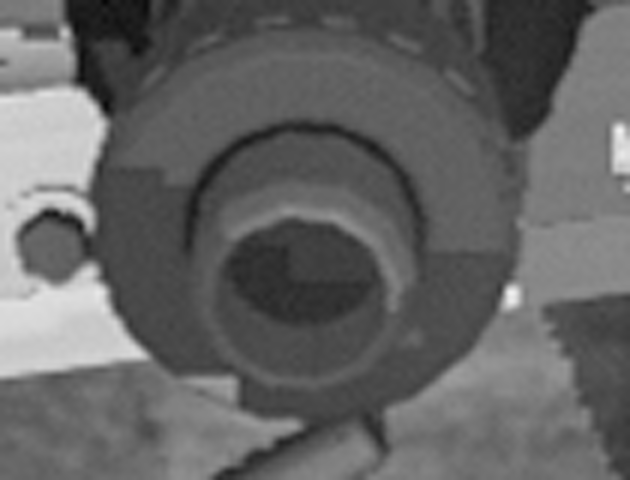

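Tube axis is at about (0.518, 0.250), so I shift 3.5 mm in +y, descend to TCP z≈0.146 and close at 40 N.

```bash
python3 -m pendant '[{"wx":0,"wy":0,"wz":0,"x":0.02,"y":-0.35,"z":0,"fingers":-1},{"wx":0,"wy":0,"wz":0,"x":0.02,"y":-0.35,"z":1.5,"fingers":-1},{"wx":0,"wy":0,"wz":0,"x":0.02,"y":-0.35,"z":3.0,"fingers":-1},{"wx":0,"wy":0,"wz":0,"x":0.02,"y":-0.35,"z":4.5,"fingers":-1},{"wx":0,"wy":0,"wz":0,"x":0.02,"y":-0.35,"z":6,"fingers":-1},{"wx":0,"wy":0,"wz":0,"x":0.02,"y":-0.35,"z":6.9,"fingers":-1},{"wx":0,"wy":0,"wz":0,"x":0.02,"y":-0.35,"z":6.9,"fingers":-1},{"wx":0,"wy":0,"wz":0,"x":0.02,"y":-0.35,"z":6.9,"fingers":-1}]' 40 && python3 -m pendant '[{"wx":0,"wy":0,"wz":0,"x":0,"y":0,"z":0,"fingers":-0.5},{"wx":0,"wy":0,"wz":0,"x":0,"y":0,"z":0,"fingers":-0.2},{"wx":0,"wy":0,"wz":0,"x":0,"y":0,"z":0,"fingers":-0.1},{"wx":0,"wy":0,"wz":0,"x":0,"y":0,"z":0,"fingers":-0.1}]' 25
```

```text
clock: 3.37
tcp_pos: [0.5186, 0.252, 0.1478]
ee_rot: [-3.141, -0.0, 0.003]
wrist_force: [-0.9, -0.2, 0.9]
gripper_width: 0.0854
grasp_force: 0.0
clock: 3.7
tcp_pos: [0.5186, 0.2522, 0.1481]
ee_rot: [-3.141, -0.001, 0.003]
wrist_force: [-0.4, 0.3, 0.9]
gripper_width: 0.0471
grasp_force: 0.0
```

```bash
python3 -m pendant '[{"wx":0,"wy":0,"wz":0,"x":0,"y":0,"z":0.1,"fingers":0.1},{"wx":0,"wy":0,"wz":0,"x":0,"y":0,"z":0.1,"fingers":0.3},{"wx":0,"wy":0,"wz":0,"x":0,"y":0,"z":0.1,"fingers":1},{"wx":0,"wy":0,"wz":0,"x":0,"y":0,"z":0.1,"fingers":1},{"wx":0,"wy":0,"wz":0,"x":0,"y":0,"z":0.1,"fingers":1}]' 40; python3 -c "
from workcell import ctrl
s=ctrl.observe();print(s['wrist_force'],s['moment'],s['tcp_pos'])"
```

```text
clock: 4.12
tcp_pos: [0.5187, 0.2514, 0.1481]
ee_rot: [3.141, -0.002, 0.003]
wrist_force: [-1.8, -4.2, 7.8]
gripper_width: 0.0429
grasp_force: 39.3
[-1.79563292 -4.18202009  7.80442137] [-0.46135919  0.29486113  0.01314729] [0.518737   0.25141006 0.14807781]
```

```bash
python3 -m pendant '[{"wx":0,"wy":0,"wz":0,"x":-0.03,"y":0.08,"z":-0.1,"fingers":1},{"wx":0,"wy":0,"wz":0,"x":-0.03,"y":0.08,"z":-0.1,"fingers":1},{"wx":0,"wy":0,"wz":0,"x":-0.03,"y":0.08,"z":-0.1,"fingers":1}]'; python3 -c "
from workcell import ctrl
s=ctrl.observe();print(s['wrist_force'],s['moment'],s['tcp_pos'])"
```

```text
clock: 4.37
tcp_pos: [0.5186, 0.2513, 0.1481]
ee_rot: [-3.141, -0.002, 0.003]
wrist_force: [0.6, -0.7, 5.9]
gripper_width: 0.043
grasp_force: 41.9
[ 0.57996614 -0.74542705  5.90995742] [-0.1343739  -0.01844777 -0.02213217] [0.51857911 0.25132574 0.14810793]
```

```bash
python3 -m pendant '[{"wx":0,"wy":0,"wz":-3,"x":0,"y":0,"z":-0.05,"fingers":1},{"wx":0,"wy":0,"wz":-6,"x":0,"y":0,"z":-0.05,"fingers":1},{"wx":0,"wy":0,"wz":-9,"x":0,"y":0,"z":-0.05,"fingers":1},{"wx":0,"wy":0,"wz":-9,"x":0,"y":0,"z":-0.05,"fingers":1}]'; cat > o.py <<'E'
from workcell import ctrl
s=ctrl.observe();print(s['wrist_force'].round(1),s['moment'].round(3),s['tcp_pos'].round(4),(s['ee_rot']*57.2958).round(2),s['q'][5].round(4),s['joint_torque'][5].round(3))
E
python3 o.py;python3 -m pendant '[{"wx":0,"wy":0,"wz":-3,"x":0,"y":0,"z":0,"fingers":1},{"wx":0,"wy":0,"wz":-6,"x":0,"y":0,"z":0,"fingers":1},{"wx":0,"wy":0,"wz":-6,"x":0,"y":0,"z":0,"fingers":1}]'; python3 o.py
```

```text
clock: 4.7
tcp_pos: [0.5185, 0.2516, 0.1481]
ee_rot: [-3.141, -0.001, 0.162]
wrist_force: [0.4, 1.2, 3.1]
gripper_width: 0.0428
grasp_force: 41.7
[0.4 1.2 3.1] [ 0.066 -0.086  0.033] [0.5185 0.2516 0.1481] [-1.7997e+02 -7.0000e-02  9.2700e+00] 1.7873 -0.393
clock: 4.95
tcp_pos: [0.5185, 0.2517, 0.1482]
ee_rot: [-3.141, -0.001, 0.265]
wrist_force: [0.9, 1.5, 3.4]
gripper_width: 0.0425
grasp_force: 41.7
[0.9 1.5 3.4] [ 0.17  -0.164  0.104] [0.5185 0.2517 0.1482] [-1.7997e+02 -8.0000e-02  1.5190e+01] 1.6839 -0.39
```

```bash
python3 -m pendant '[{"wx":0,"wy":0,"wz":-2,"x":0,"y":0,"z":0,"fingers":1},{"wx":0,"wy":0,"wz":-2,"x":0,"y":0,"z":0,"fingers":1}]' >/dev/null; python3 o.py;python3 -m pendant '[{"wx":0,"wy":0,"wz":-2,"x":0,"y":0,"z":0,"fingers":1},{"wx":0,"wy":0,"wz":-2,"x":0,"y":0,"z":0,"fingers":1}]'>/dev/null; python3 o.py;python3 -m pendant '[{"wx":0,"wy":0,"wz":-2,"x":0,"y":0,"z":0,"fingers":1},{"wx":0,"wy":0,"wz":-2,"x":0,"y":0,"z":0,"fingers":1}]'>/dev/null; python3 o.py
```

```text
[0.4 1.7 3.2] [ 0.269 -0.154  0.13 ] [0.5184 0.2517 0.1481] [-1.7997e+02 -8.0000e-02  1.7110e+01] 1.6504 -0.194
[0.9 2.  4.2] [ 0.378 -0.222  0.107] [0.5184 0.2518 0.1481] [-1.7996e+02 -8.0000e-02  1.9100e+01] 1.6156 -0.193
[1.3 2.9 4.2] [ 0.483 -0.134  0.12 ] [0.5184 0.2518 0.1481] [-1.7996e+02 -8.0000e-02  2.1100e+01] 1.5807 -0.196
```

```bash
python3 -m pendant '[{"wx":0,"wy":0,"wz":-2,"x":0.035,"y":-0.04,"z":0,"fingers":1},{"wx":0,"wy":0,"wz":-2,"x":0.035,"y":-0.04,"z":0,"fingers":1}]' >/dev/null; python3 o.py;python3 -m pendant '[{"wx":0,"wy":0,"wz":-2,"x":0,"y":0,"z":0,"fingers":1},{"wx":0,"wy":0,"wz":-2,"x":0,"y":0,"z":0,"fingers":1}]'>/dev/null; python3 o.py;python3 -m pendant '[{"wx":0,"wy":0,"wz":-2,"x":0,"y":0,"z":0,"fingers":1},{"wx":0,"wy":0,"wz":-2,"x":0,"y":0,"z":0,"fingers":1}]'>/dev/null; python3 o.py
```

```text
[1.6 2.5 5.2] [ 0.4   -0.117  0.053] [0.5184 0.252  0.1481] [-1.7999e+02 -5.0000e-02  2.3100e+01] 1.5465 -0.2
[1.4 2.6 4.5] [ 0.455 -0.123  0.126] [0.5184 0.252  0.1481] [-1.7998e+02 -6.0000e-02  2.5100e+01] 1.5116 -0.208
[1.5 2.3 4.5] [ 0.465 -0.069  0.041] [0.5183 0.2521 0.1481] [-1.7998e+02 -5.0000e-02  2.7100e+01] 1.4766 -0.199
```

```bash
python3 -m pendant '[{"wx":0,"wy":0,"wz":-2,"x":0.03,"y":-0.04,"z":0,"fingers":1},{"wx":0,"wy":0,"wz":-2,"x":0.03,"y":-0.04,"z":0,"fingers":1}]' >/dev/null; python3 o.py;python3 -m pendant '[{"wx":0,"wy":0,"wz":-2,"x":0,"y":0,"z":0,"fingers":1},{"wx":0,"wy":0,"wz":-2,"x":0,"y":0,"z":0,"fingers":1}]'>/dev/null; python3 o.py;python3 -m pendant '[{"wx":0,"wy":0,"wz":-2,"x":0,"y":0,"z":0,"fingers":1},{"wx":0,"wy":0,"wz":-2,"x":0,"y":0,"z":0,"fingers":1}]'>/dev/null; python3 o.py
```

```text
[-0.2  1.7  6.2] [ 0.238 -0.061  0.05 ] [0.5183 0.2522 0.1481] [ 1.80e+02 -2.00e-02  2.91e+01] 1.4425 -0.163
[-0.2  1.8  5.7] [ 0.331 -0.021  0.122] [0.5182 0.2522 0.1481] [-1.80e+02 -2.00e-02  3.11e+01] 1.4076 -0.15
[0.1 1.4 5.2] [ 0.34  -0.055  0.094] [0.5182 0.2523 0.1481] [-1.7999e+02 -2.0000e-02  3.3100e+01] 1.3726 -0.152
```

```bash
python3 -c "
from workcell import ctrl
import cv2
cv2.imwrite('pics/w3.png',ctrl.grab_frame('wrist')['frame'][150:384,110:400])"
```

```text
(no output)
```

View pics/w3.png

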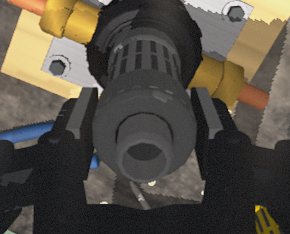

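```bash
cat > g.py <<'E'
from workcell import ctrl
import sys
s=ctrl.observe();t=s['joint_torque'][5]
print(s['wrist_force'].round(1),s['moment'].round(2),(s['ee_rot'][2]*57.2958).round(2),t.round(3))
sys.exit(abs(t)>.32 or abs(s['wrist_force'][:2]).max()>6)
E
python3 -m pendant '[{"wx":0,"wy":0,"wz":-1.5,"x":0.01,"y":-0.02,"z":0,"fingers":1},{"wx":0,"wy":0,"wz":-1.5,"x":0.01,"y":-0.02,"z":0,"fingers":1}]' 30 >/dev/null; python3 g.py && python3 -m pendant '[{"wx":0,"wy":0,"wz":-1.5,"x":0,"y":0,"z":0,"fingers":1},{"wx":0,"wy":0,"wz":-1.5,"x":0,"y":0,"z":0,"fingers":1}]'>/dev/null && python3 g.py && python3 -m pendant '[{"wx":0,"wy":0,"wz":-1.5,"x":0,"y":0,"z":0,"fingers":1},{"wx":0,"wy":0,"wz":-1.5,"x":0,"y":0,"z":0,"fingers":1}]'>/dev/null && python3 g.py && python3 -m pendant '[{"wx":0,"wy":0,"wz":-1.5,"x":0,"y":0,"z":0,"fingers":1},{"wx":0,"wy":0,"wz":-1.5,"x":0,"y":0,"z":0,"fingers":1}]'>/dev/null && python3 g.py && python3 -m pendant '[{"wx":0,"wy":0,"wz":-1.5,"x":0,"y":0,"z":0,"fingers":1},{"wx":0,"wy":0,"wz":-1.5,"x":0,"y":0,"z":0,"fingers":1}]'>/dev/null && python3 g.py
```

```text
[0.9 1.2 6.3] [ 0.27 -0.11  0.19] 34.58 -0.112False
```

```bash
sed -i 's/sys.exit(\(.*\))$/sys.exit(int(\1))/' g.py; python3 -m pendant '[{"wx":0,"wy":0,"wz":-1.5,"x":0,"y":0,"z":0,"fingers":1},{"wx":0,"wy":0,"wz":-1.5,"x":0,"y":0,"z":0,"fingers":1}]'>/dev/null && python3 g.py && python3 -m pendant '[{"wx":0,"wy":0,"wz":-1.5,"x":0,"y":0,"z":0,"fingers":1},{"wx":0,"wy":0,"wz":-1.5,"x":0,"y":0,"z":0,"fingers":1}]'>/dev/null && python3 g.py && python3 -m pendant '[{"wx":0,"wy":0,"wz":-1.5,"x":0,"y":0,"z":0,"fingers":1},{"wx":0,"wy":0,"wz":-1.5,"x":0,"y":0,"z":0,"fingers":1}]'>/dev/null && python3 g.py && python3 -m pendant '[{"wx":0,"wy":0,"wz":-1.5,"x":0,"y":0,"z":0,"fingers":1},{"wx":0,"wy":0,"wz":-1.5,"x":0,"y":0,"z":0,"fingers":1}]'>/dev/null && python3 g.py && python3 -m pendant '[{"wx":0,"wy":0,"wz":-1.5,"x":0,"y":0,"z":0,"fingers":1},{"wx":0,"wy":0,"wz":-1.5,"x":0,"y":0,"z":0,"fingers":1}]'>/dev/null && python3 g.py
```

```text
[-0.3  2.1  6.4] [ 0.25 -0.1   0.07] 36.07 -0.138
[0.6 2.5 5.5] [ 0.32 -0.01  0.12] 37.58 -0.108
[0.3 2.6 6.6] [0.33 0.02 0.07] 39.07 -0.17
[0.4 2.3 6.4] [ 0.31 -0.01 -0.22] 40.52 -0.501
```

```bash
python3 -m pendant '[{"wx":0,"wy":0,"wz":0,"x":0,"y":0,"z":0,"fingers":1},{"wx":0,"wy":0,"wz":0,"x":0,"y":0,"z":0,"fingers":1}]'>/dev/null ; python3 g.py; python3 -m pendant '[{"wx":0,"wy":0,"wz":0.4,"x":0.01,"y":-0.04,"z":0,"fingers":1},{"wx":0,"wy":0,"wz":0.4,"x":0.01,"y":-0.04,"z":0,"fingers":1}]'>/dev/null ; python3 g.py
```

```text
[0.1 2.7 5.9] [ 0.36 -0.03 -0.26] 40.47 -0.264
[0.8 0.8 6.3] [ 0.2  -0.09 -0.2 ] 40.08 -0.143
```

```bash
cat > l.py <<'E'
from workcell import ctrl
import sys
s=ctrl.observe();w=s['wrist_force']
print(w.round(1),s['moment'].round(2),s['tcp_pos'].round(4),(s['ee_rot'][2]*57.2958).round(2),s['gripper_width'].round(4))
sys.exit(int(w[2]<-21 or abs(w[:2]).max()>7))
E
python3 -m pendant '[{"wx":0,"wy":0,"wz":0.4,"x":0,"y":0,"z":0,"fingers":1},{"wx":0,"wy":0,"wz":0.4,"x":0,"y":0,"z":0,"fingers":1}]' 50 >/dev/null ; python3 l.py; python3 -m pendant '[{"wx":0,"wy":0,"wz":0,"x":0,"y":0,"z":-0.1,"fingers":1},{"wx":0,"wy":0,"wz":0,"x":0,"y":0,"z":-0.1,"fingers":1}]'>/dev/null ; python3 l.py && python3 -m pendant '[{"wx":0,"wy":0,"wz":0,"x":0,"y":0,"z":-0.1,"fingers":1},{"wx":0,"wy":0,"wz":0,"x":0,"y":0,"z":-0.1,"fingers":1}]'>/dev/null ; python3 l.py && python3 -m pendant '[{"wx":0,"wy":0,"wz":0,"x":0,"y":0,"z":-0.1,"fingers":1},{"wx":0,"wy":0,"wz":0,"x":0,"y":0,"z":-0.1,"fingers":1}]'>/dev/null ; python3 l.py
```

```text
Traceback (most recent call last):
  File "l.py", line 4, in <module>
    print(w.round(1),s['moment'].round(2),s['tcp_pos'].round(4),(s['ee_rot'][2]*57.2958).round(2),s['gripper_width'].round(4))
                                                                                                  ^^^^^^^^^^^^^^^^^^^^^^^^
AttributeError: 'float' object has no attribute 'round'
Traceback (most recent call last):
  File "l.py", line 4, in <module>
    print(w.round(1),s['moment'].round(2),s['tcp_pos'].round(4),(s['ee_rot'][2]*57.2958).round(2),s['gripper_width'].round(4))
                                                                                                  ^^^^^^^^^^^^^^^^^^^^^^^^
AttributeError: 'float' object has no attribute 'round'
Traceback (most recent call last):
  File "l.py", line 4, in <module>
    print(w.round(1),s['moment'].round(2),s['tcp_pos'].round(4),(s['ee_rot'][2]*57.2958).round(2),s['gripper_width'].round(4))
                                                                                                  ^^^^^^^^^^^^^^^^^^^^^^^^
AttributeError: 'float' object has no attribute 'round'
Traceback (most recent call last):
  File "l.py", line 4, in <module>
    print(w.round(1),s['moment'].round(2),s['tcp_pos'].round(4),(s['ee_rot'][2]*57.2958).round(2),s['gripper_width'].round(4))
                                                                                                  ^^^^^^^^^^^^^^^^^^^^^^^^
AttributeError: 'float' object has no attribute 'round'
```

```bash
sed -i "s/,s\['gripper_width'\].round(4)//" l.py; python3 l.py && python3 -m pendant '[{"wx":0,"wy":0,"wz":0,"x":0,"y":0,"z":-0.1,"fingers":1},{"wx":0,"wy":0,"wz":0,"x":0,"y":0,"z":-0.1,"fingers":1}]'>/dev/null && python3 l.py && python3 -m pendant '[{"wx":0,"wy":0,"wz":0,"x":0,"y":0,"z":-0.1,"fingers":1},{"wx":0,"wy":0,"wz":0,"x":0,"y":0,"z":-0.1,"fingers":1}]'>/dev/null && python3 l.py && python3 -m pendant '[{"wx":0,"wy":0,"wz":0,"x":0,"y":0,"z":-0.1,"fingers":1},{"wx":0,"wy":0,"wz":0,"x":0,"y":0,"z":-0.1,"fingers":1}]'>/dev/null && python3 l.py
```

```text
[ 3.   1.5 -0.9] [ 0.31 -0.45 -0.23] [0.518  0.2525 0.1482] 39.76
[ 4.1  1.8 -7.5] [ 0.31 -0.76 -0.18] [0.518  0.2524 0.1486] 39.82
[ 4.   1.6 -9.6] [ 0.3  -0.81 -0.23] [0.5179 0.2524 0.1494] 39.84
[ 4.5  1.6 -7.2] [ 0.24 -0.81 -0.17] [0.5179 0.2524 0.1505] 39.84
```

It's past the 1.5 mm catch with only 7–10 N, so it's free. I'll continue up, trimming the side load.

```bash
python3 -m pendant '[{"wx":0,"wy":0,"wz":0,"x":0.06,"y":0.025,"z":-0.1,"fingers":1},{"wx":0,"wy":0,"wz":0,"x":0.06,"y":0.025,"z":-0.2,"fingers":1}]'>/dev/null && python3 l.py && python3 -m pendant '[{"wx":0,"wy":0,"wz":0,"x":0,"y":0,"z":-0.15,"fingers":1},{"wx":0,"wy":0,"wz":0,"x":0,"y":0,"z":-0.3,"fingers":1}]'>/dev/null && python3 l.py && python3 -m pendant '[{"wx":0,"wy":0,"wz":0,"x":0,"y":0,"z":-0.15,"fingers":1},{"wx":0,"wy":0,"wz":0,"x":0,"y":0,"z":-0.3,"fingers":1}]'>/dev/null && python3 l.py
```

```text
[  3.9   1.1 -11.6] [ 0.17 -0.86 -0.13] [0.518  0.2524 0.1523] 39.87
[ 2.6  0.3 -7.7] [ 0.09 -0.5  -0.03] [0.518  0.2525 0.1563] 39.89
[ 2.4 -0.6 -7.7] [-0.04 -0.32 -0.02] [0.518  0.2526 0.1601] 39.89
```

```bash
python3 -m pendant '[{"wx":0,"wy":0,"wz":0,"x":0.025,"y":0.02,"z":-0.25,"fingers":1},{"wx":0,"wy":0,"wz":0,"x":0.025,"y":0.02,"z":-0.5,"fingers":1}]'>/dev/null && python3 l.py && python3 -m pendant '[{"wx":0,"wy":0,"wz":0,"x":0,"y":0,"z":-0.25,"fingers":1},{"wx":0,"wy":0,"wz":0,"x":0,"y":0,"z":-0.5,"fingers":1}]'>/dev/null && python3 l.py && python3 -m pendant '[{"wx":0,"wy":0,"wz":0,"x":0,"y":0,"z":-0.25,"fingers":1},{"wx":0,"wy":0,"wz":0,"x":0,"y":0,"z":-0.5,"fingers":1}]'>/dev/null && python3 l.py && python3 -m pendant '[{"wx":0,"wy":0,"wz":0,"x":0,"y":0,"z":-0.5,"fingers":1},{"wx":0,"wy":0,"wz":0,"x":0,"y":0,"z":-1,"fingers":1}]'>/dev/null && python3 l.py
```

```text
[ 2.1 -1.  -8.5] [-0.1 -0.2 -0. ] [0.5181 0.2526 0.1649] 39.89
[ 1.4  0.1 -1.2] [-0.01 -0.05  0.02] [0.5186 0.2531 0.1709] 39.88
[-0.6 -0.2 -2.1] [-0.02  0.03  0.03] [0.519  0.2531 0.1759] 39.88
[-0.6  0.5 -1.2] [ 0.   -0.   -0.01] [0.519  0.2531 0.1856] 39.88
```

```bash
python3 -m pendant '[{"wx":0,"wy":0,"wz":0,"x":0,"y":0,"z":-1,"fingers":1},{"wx":0,"wy":0,"wz":0,"x":0,"y":0,"z":-2,"fingers":1},{"wx":0,"wy":0,"wz":0,"x":0,"y":0,"z":-3,"fingers":1}]'>/dev/null && python3 l.py && python3 -m pendant '[{"wx":0,"wy":0,"wz":0,"x":0,"y":0,"z":-1,"fingers":1},{"wx":0,"wy":0,"wz":0,"x":0,"y":0,"z":-2,"fingers":1},{"wx":0,"wy":0,"wz":0,"x":0,"y":0,"z":-3,"fingers":1}]'>/dev/null && python3 l.py && python3 -m pendant '[{"wx":0,"wy":0,"wz":0,"x":0,"y":0,"z":-1,"fingers":1},{"wx":0,"wy":0,"wz":0,"x":0,"y":0,"z":-2,"fingers":1},{"wx":0,"wy":0,"wz":0,"x":0,"y":0,"z":-3,"fingers":1},{"wx":0,"wy":0,"wz":0,"x":0,"y":0,"z":-4,"fingers":1},{"wx":0,"wy":0,"wz":0,"x":0,"y":0,"z":-4,"fingers":1}]' && python3 l.py
```

```text
[ 0.  -0.3 -1. ] [0.03 0.01 0.04] [0.5192 0.2531 0.2162] 39.88
[-0.1  0.8 -1.6] [0.02 0.   0.03] [0.519  0.253  0.2461] 39.88
clock: 10.58
tcp_pos: [0.5202, 0.2535, 0.2875]
ee_rot: [3.14, -0.004, 0.696]
wrist_force: [0.3, 1.2, -1.0]
gripper_width: 0.0426
grasp_force: 53.9
[ 0.3  1.2 -1. ] [ 0.06 -0.03 -0.  ] [0.5202 0.2535 0.2875] 39.88
```

```bash
python3 -m pendant '[{"wx":0,"wy":0,"wz":0,"x":-0.9,"y":1.2,"z":0,"fingers":1},{"wx":0,"wy":0,"wz":0,"x":-2.7,"y":3.6,"z":0,"fingers":1},{"wx":0,"wy":0,"wz":0,"x":-4.6,"y":6.1,"z":0,"fingers":1},{"wx":0,"wy":0,"wz":0,"x":-6.5,"y":8.6,"z":0,"fingers":1},{"wx":0,"wy":0,"wz":0,"x":-8.4,"y":11.1,"z":0,"fingers":1},{"wx":0,"wy":0,"wz":0,"x":-10.3,"y":13.6,"z":0,"fingers":1},{"wx":0,"wy":0,"wz":0,"x":-12.2,"y":16.1,"z":0,"fingers":1},{"wx":0,"wy":0,"wz":0,"x":-14,"y":18.6,"z":0,"fingers":1}]' && python3 -m pendant '[{"wx":0,"wy":0,"wz":0,"x":-1.9,"y":2.5,"z":0,"fingers":1},{"wx":0,"wy":0,"wz":0,"x":-3.8,"y":5,"z":0,"fingers":1},{"wx":0,"wy":0,"wz":0,"x":-5.7,"y":7.5,"z":0,"fingers":1},{"wx":0,"wy":0,"wz":0,"x":-7.6,"y":10,"z":0,"fingers":1},{"wx":0,"wy":0,"wz":0,"x":-9.5,"y":12.5,"z":0,"fingers":1},{"wx":0,"wy":0,"wz":0,"x":-11.4,"y":15,"z":0,"fingers":1},{"wx":0,"wy":0,"wz":0,"x":-13.2,"y":17.5,"z":0,"fingers":1},{"wx":0,"wy":0,"wz":0,"x":-14.8,"y":19.6,"z":0,"fingers":1}]'; python3 l.py
```

```text
clock: 11.25
tcp_pos: [0.5297, 0.0183, 0.2842]
ee_rot: [-3.141, 0.002, 0.696]
wrist_force: [0.4, -0.2, -1.6]
gripper_width: 0.0423
grasp_force: 53.9
clock: 11.92
tcp_pos: [0.5419, -0.2275, 0.284]
ee_rot: [-3.141, 0.001, 0.695]
wrist_force: [0.5, 0.3, -1.3]
gripper_width: 0.0428
grasp_force: 53.9
[ 0.5  0.3 -1.3] [0.05 0.   0.01] [ 0.5419 -0.2275  0.284 ] 39.82
```

```bash
python3 -m pendant '[{"wx":0,"wy":0,"wz":0,"x":-0.57,"y":1.15,"z":1,"fingers":1},{"wx":0,"wy":0,"wz":0,"x":-0.57,"y":1.15,"z":3.5,"fingers":1},{"wx":0,"wy":0,"wz":0,"x":-0.57,"y":1.15,"z":6.5,"fingers":1},{"wx":0,"wy":0,"wz":0,"x":-0.57,"y":1.15,"z":9.5,"fingers":1},{"wx":0,"wy":0,"wz":0,"x":-0.57,"y":1.15,"z":12.5,"fingers":1},{"wx":0,"wy":0,"wz":0,"x":-0.57,"y":1.15,"z":15,"fingers":1},{"wx":0,"wy":0,"wz":0,"x":-0.57,"y":1.15,"z":16.5,"fingers":1},{"wx":0,"wy":0,"wz":0,"x":-0.57,"y":1.15,"z":17.5,"fingers":1}]' && python3 -m pendant '[{"wx":0,"wy":0,"wz":0,"x":0,"y":0,"z":0,"fingers":1},{"wx":0,"wy":0,"wz":0,"x":0,"y":0,"z":0,"fingers":1}]'>/dev/null; python3 l.py; python3 -c "
from workcell import ctrl
import cv2
f=ctrl.grab_frame('scene')['frame'];cv2.imwrite('pics/s4.png',cv2.resize(f[80:220,240:420],None,fx=3,fy=3))"
```

```text
clock: 12.58
tcp_pos: [0.5435, -0.2359, 0.1063]
ee_rot: [-3.136, 0.002, 0.696]
wrist_force: [-0.3, -0.7, -1.3]
gripper_width: 0.0425
grasp_force: 53.9
[-0.7  0.3 -1. ] [ 0.   -0.01 -0.  ] [ 0.5456 -0.237   0.1093] 39.89
```

View pics/s4.png

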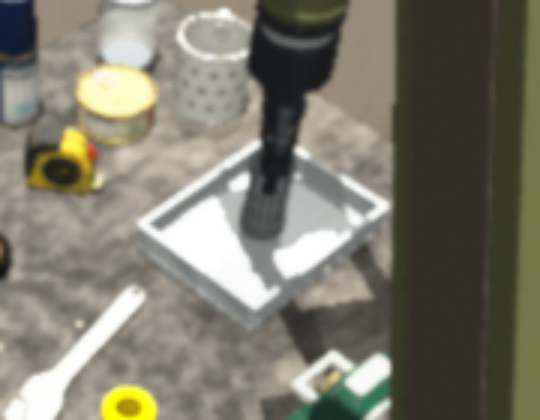

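The sleeve is upright over the middle of the tray (foot near crop pixel (262,225)). I'll lower it to contact.

```bash
cat > d.py <<'E'
from workcell import ctrl
import sys
s=ctrl.observe();w=s['wrist_force'];print(w.round(1),s['tcp_pos'].round(4));sys.exit(int(w[2]>3))
E
python3 -m pendant '[{"wx":0,"wy":0,"wz":0,"x":0,"y":0,"z":0.6,"fingers":1},{"wx":0,"wy":0,"wz":0,"x":0,"y":0,"z":1.2,"fingers":1},{"wx":0,"wy":0,"wz":0,"x":0,"y":0,"z":1.2,"fingers":1},{"wx":0,"wy":0,"wz":0,"x":0,"y":0,"z":1.2,"fingers":1}]'>/dev/null && python3 d.py && python3 -m pendant '[{"wx":0,"wy":0,"wz":0,"x":0,"y":0,"z":0.15,"fingers":1},{"wx":0,"wy":0,"wz":0,"x":0,"y":0,"z":0.15,"fingers":1}]'>/dev/null && python3 d.py && python3 -m pendant '[{"wx":0,"wy":0,"wz":0,"x":0,"y":0,"z":0.15,"fingers":1},{"wx":0,"wy":0,"wz":0,"x":0,"y":0,"z":0.15,"fingers":1}]'>/dev/null && python3 d.py && python3 -m pendant '[{"wx":0,"wy":0,"wz":0,"x":0,"y":0,"z":0.15,"fingers":1},{"wx":0,"wy":0,"wz":0,"x":0,"y":0,"z":0.15,"fingers":1}]'>/dev/null && python3 d.py && python3 -m pendant '[{"wx":0,"wy":0,"wz":0,"x":0,"y":0,"z":0.15,"fingers":1},{"wx":0,"wy":0,"wz":0,"x":0,"y":0,"z":0.15,"fingers":1}]'>/dev/null && python3 d.py
```

```text
[ 0.2 -0.2 -0.9] [ 0.5457 -0.2372  0.0978]
[ 0.3  0.2 -0.7] [ 0.5459 -0.2374  0.0964]
[-0.7 -0.2 -1.7] [ 0.5458 -0.2373  0.0947]
[-0.1 -0.1 -1.8] [ 0.5458 -0.2373  0.0931]
[-0.9  0.4  2.5] [ 0.546  -0.2374  0.0922]
```

```bash
python3 -m pendant '[{"wx":0,"wy":0,"wz":0,"x":0,"y":0,"z":0.03,"fingers":0},{"wx":0,"wy":0,"wz":0,"x":0,"y":0,"z":0.03,"fingers":-0.1},{"wx":0,"wy":0,"wz":0,"x":0,"y":0,"z":0.03,"fingers":-0.3},{"wx":0,"wy":0,"wz":0,"x":0,"y":0,"z":0.03,"fingers":-0.6},{"wx":0,"wy":0,"wz":0,"x":0,"y":0,"z":0.03,"fingers":-1},{"wx":0,"wy":0,"wz":0,"x":0,"y":0,"z":0.03,"fingers":-1},{"wx":0,"wy":0,"wz":0,"x":0,"y":0,"z":0.03,"fingers":-1},{"wx":0,"wy":0,"wz":0,"x":0,"y":0,"z":0.03,"fingers":-1}]' && python3 -m pendant '[{"wx":0,"wy":0,"wz":0,"x":0,"y":0,"z":-1,"fingers":-1},{"wx":0,"wy":0,"wz":0,"x":0,"y":0,"z":-3,"fingers":-1},{"wx":0,"wy":0,"wz":0,"x":0,"y":0,"z":-6,"fingers":-1},{"wx":0,"wy":0,"wz":0,"x":0,"y":0,"z":-9,"fingers":-1},{"wx":0,"wy":0,"wz":0,"x":0,"y":0,"z":-12,"fingers":-1},{"wx":0,"wy":0,"wz":0,"x":0,"y":0,"z":-15,"fingers":-1},{"wx":0,"wy":0,"wz":0,"x":0,"y":0,"z":-15,"fingers":-1}]'; python3 -c "
from workcell import ctrl
import cv2
f=ctrl.grab_frame('scene')['frame'];cv2.imwrite('pics/s5.png',cv2.resize(f[80:280,150:420],None,fx=2.5,fy=2.5))"
```

```text
clock: 14.47
tcp_pos: [0.5459, -0.2374, 0.0914]
ee_rot: [-3.142, 0.0, 0.696]
wrist_force: [0.2, -0.1, -0.1]
gripper_width: 0.0854
grasp_force: 0.0
clock: 15.05
tcp_pos: [0.5492, -0.2391, 0.2493]
ee_rot: [3.129, -0.005, 0.696]
wrist_force: [-0.2, -0.4, 0.9]
gripper_width: 0.0854
grasp_force: 0.0
```

View pics/s5.png

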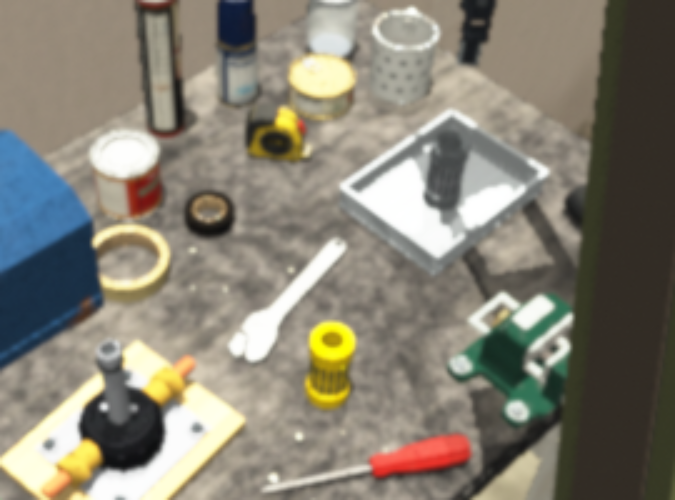

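The sleeve stands upright in the tray (crop pixel (445,170)), the tube is bare (115,370), and the gripper is clear.

```bash
python3 -c "
from workcell import ctrl
print(ctrl.finish_job())"
```

```text
the job is handed in; nothing more can be done
None
```

The job is handed in: the sleeve was turned about 40° to its bayonet stop, drawn off with about 12 N at most on the readings, and now stands upright in the tray with the gripper clear, at 15 s on the clock.

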